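Read a capped sample in the tube photometer

TASK

Take a reading in the tube photometer on the desk: turn its filter selector to the position marked with three dots and let go of it, then pull the spring-return sample slide straight out by its round knob until the tall capped sample tube stands midway between the two optical posts - the black ring on the rod is then level with the face of the guide bush - and keep it there. The program finishes while the gripper is still holding the knob in that position; leave the specimen cup and the timer where they are.

Things in the scene. Friction and masses are not known exactly. Their poses are not given: they have to be found in the camera images.
- photometer: White bench instrument, fixed, 200 x 200 x 80 mm high. Origin under its centre on the desk; x points from its front to its back (away from the robot, yaw within 0.3), y to its left, z up. Selector on the right of the deck, slot with the sample slide along x on the left. A sloped read-out up to 110 mm high stands behind the selector (x 20 to 96, y -96 to 12 mm).
- selector (a joint): Filter selector, rad, grows clockwise seen from above. Detents at 0, 0.7, 1.4, 2.1, marked on the deck by one, two, three, four dots: three dots = 1.4. Starts at one or two dots. The pointer stands (1.05 - value) rad counter-clockwise of the photometer's x axis. Let go, it springs to the nearest detent; turning it over a detent takes about 0.06 N m.
- selector_grip (a point): On the selector's vertical axis, 112 mm above the desk, the height to grip; at (-35, -40) mm from the photometer's origin. Its x axis runs along the bar, towards the pointer end. Bar 41 x 13 mm, top 120 mm above the desk; round skirt below it 42 mm in diameter, top 90 mm above the desk.
- sample_slide (a joint): How far the slide is pulled out, m, along the photometer's -x: 0 at rest (held in by its spring), 0.040 at the mark (sample tube in the beam, ring at the bush face), 0.060 at the end stop. The spring pulls back with about 3.3 N at rest, 7.7 N at the mark, 10 N at the end; let go, the slide returns.
- pull_knob: Round black pull knob on the slide's rod, 27 mm diameter, 24 mm long along x. Origin at its centre, 52 mm above the desk; at rest at (-135, 55) mm from the photometer's origin, 27 mm in front of the bush face; axes parallel to the photometer's. Can be gripped from above, fingers closing along y. The 8 mm rod runs from it in +x.
- bush_face (a point): Centre of the outer face of the steel guide bush (26 mm diameter) at the front, where the rod comes out; 52 mm above the desk. The rod carries one black ring, 3 mm wide, inside the instrument at rest and centred on this face at the mark.
- beam (a point): Middle of the light beam between the two black optical posts (each 26 mm along x, 21 mm wide, 30 mm apart, tops 120 mm above the desk, a white line on top in the beam's plane); 97 mm above the desk, at (5, 55) mm from the photometer's origin. At rest the short reference cell stands here.
- sample_axis (a point): Point on the axis of the tall capped sample tube that rides on the slide (13 mm diameter, cap 16 mm, cap top 136 mm above the desk); 97 mm above the desk and 40 mm behind (+x) the short reference cell. Coincides with beam at the mark.
- cup: Specimen cup with a screw lid, 64 mm diameter, 64 mm high, standing to the right of the photometer; origin under its centre. Bystander.
- timer: Small white timer lying in front of the photometer to the right of the pull knob, 66 x 62 x 18 mm; origin under its centre. Bystander.

How it is judged:
On the way, in this order (a step that is already met when the one before it is completed fails the run):
1. the selector rests in the three-dot position, let go, the slide still in (value of joint selector between 1.25 and 1.55 rad and distance between the grasp point and selector_grip above 0.04 m and value of joint sample_slide below 0.004 m), for 0.2 s.
2. the slide is held at the mark by its knob (value of joint sample_slide between 0.037 and 0.043 m and contact force between the fingers and pull_knob above 2 N), for 0.3 s.
At the end, for the whole second after the job is handed in: The fingers hold the pull knob (contact over 2 N, TCP within 50 mm of it) with the slide steady at the mark, 40 mm out within 3 mm either way; the selector stands in the three-dot detent, 1.4 rad within 0.15 (all of step 2 and velocity of joint sample_slide between -0.01 and 0.01 m/s and distance between the grasp point and pull_knob below 0.05 m and value of joint selector between 1.25 and 1.55 rad); the arm keeps its last pose, push and grip.
It fails at once if the specimen cup is knocked away (distance of cup from where it was at the start of the episode above 0.02 m or angle between cup's own z axis and vertical above 0.3 rad).
It fails at once if the timer is pushed away (distance of timer from where it was at the start of the episode above 0.02 m).
It also fails if it takes over 51 s, if anything falls off the work surface, if the arm or the gripper's body presses on something with over 40 N, if the wrist force passes 120 N, or if a joint passes its speed limit or range.

ROBOT

A 6-joint arm with a two-finger parallel gripper is mounted at the origin on a cart in front of the work surface, level with it; the furniture and walls round the work are solid. World frame = base frame: x ahead of the robot, y to its left, z up, the work surface at z = 0. Lengths are in m, angles in rad, forces in N, time in s.
With the tool pointing down it reaches from about 0.225 to 0.875 m from the base axis. Payload 3.4 kg.
Tool frame: the origin (TCP) lies between the finger pads, 19 mm behind the fingertips; this is the grasp point; z points along the fingers, y is the line along which they close (so a half turn about z gives the same grasp; the last joint's range is limited). The gripper opens to 85 mm and grips with 20 to 120 N. Pads are 22 mm wide; open, the fingers measure 114 mm over their backs; the gripper's body (76 mm by 85 mm) begins 54 mm behind the grasp point. The pads swing forward as they close: fully open they stand 13 mm farther back than shut.
Start: joints at [-1.358, 0.276, 1.505, -0, 1.361, -0.121], TCP at [0.188, -0.543, 0.25] pointing down, gripper open.
Joint ranges: [-2.89, 2.89], [-0.75, 2.08], [0.22, 2.7], [-1.18, 4.32], [0.11, 2.71], [-2.7, 2.7]. Speed limits (rad/s): [2.57, 2.57, 3.14, 3.14, 3.14, 3.14].

INTERFACE

Orientations are given as a unit quaternion [w, x, y, z].
In Python, from rig import manip, monitor, ticket, get_image gives the robot as it stands (manip), with the cameras as plain functions, the readings (monitor) and the job (ticket).
- The arm moves only by the shell command python3 steer.py 'ROWS' [OPENING] [FORCE]. ROWS is a JSON object with one list for each field, all of the same length, 1 to 5, a row being the entries at one place: tx, ty, tz (the shift in shares of 0.3 m (1.0 is 0.3 m)), rz (a turn about the tool's z in shares of 2 pi rad (1.0 is 2 pi rad)); each row shifts and turns the commanded pose from where the row before left it, along the tool's axes as they then stand; what a row does not reach is not made up. A row lasts 1/12 s, in which the tool goes at most 0.0417 m and 0.125 rad, less where a joint would pass 70% of its speed; a pose out of reach is approached as far as the arm can. OPENING is the finger opening in m, set as the command begins (- or left out keeps the last). The fingers move at their own pace and stop on an object; FORCE is the grip in N (left out, the last holds). Time passes only in rows, so rows that do not move let the fingers close. It prints the time, the measured TCP pose, the force, the opening and the grip force at its end. Shift and turn numbers lie between -1 and 1, and a call with a number outside is refused. Input that does not fit is refused with a message, and nothing moves.
- monitor.get_state(): the state, without advancing time (a new reading comes with each control period).
- get_image(name): name is "scene" or "top" or "wrist"; returns a dict with "img" (420x560x3 uint8, red, green, blue), "camera_matrix" (3x3 intrinsics, pixels), "k1" (the pictures are not rectified: a ray, as slopes to the right and down, at radius r is drawn at 1 + k1 r^2 times it, then the intrinsics apply), "T" (4x4, takes a point from camera to world coordinates); the wrist camera has in their place "hand_eye" (4x4, takes a point from camera to tool coordinates, whose origin is the TCP and whose axes are the flange's). Camera axes: x right, y down, z forward; pixel columns grow to the right and rows downward; lengths in m; the calibration is good to about 2 mm. A picture is of the moment at which its call begins: read the wrist's pose just before it. There is no depth.
- ticket.sign_off(): hands the job in; it is judged then, once.
The state is a dict: "clock": time; "qpos": joint angles; "qd": joint speeds; "effort": joint torques, N m; "position": TCP position; "ee_rot": TCP orientation; "contact_force": force on the tool from outside, world axes, zero at the start; "moment": the same for the moment, N m; "width": finger opening in m; "gripper_force": force on a finger pad.
Only numpy, scipy, OpenCV 4.12 (cv2) and the standard library are available. Lean on these libraries where they do the work, as an engineer would, in place of code of your own. Each camera call takes 0.05 s, during which the arm holds its last target. There are 200 camera calls.

## Working session

There is one attempt and no reset: what is moved stays moved. The work goes in short steps, Python scripts to look and compute and a shell command to move; the robot and the scene stay as the last step left them, time stands still between calls to the robot, and variables do not carry over. Pictures are saved under pics/ and viewed, at most 10 in all, crops included, and the job is handed in when it is done.

```bash
ls; mkdir -p pics
python3 - <<'E'
from rig import manip, monitor, ticket, get_image
import cv2,numpy as np
s=monitor.get_state();print(s)
for n in("scene","top"):
    d=get_image(n);cv2.imwrite(f"pics/{n}0.png",d["img"][:,:,::-1]);np.savez(f"pics/{n}0.npz",**d)
    print(n,d["camera_matrix"],d["k1"],d["T"])
E
```

```text
pics
rig.py
steer.py
{'clock': 0.0, 'qpos': array([-1.35799459e+00,  2.76589833e-01,  1.50615800e+00, -4.19225430e-05,
        1.36068690e+00, -1.21020044e-01]), 'qd': array([ 1.76057353e-03, -8.71733086e-05,  1.94538736e-04,  2.09503510e-04,
        1.16641224e-03,  4.17753630e-04]), 'effort': array([-1.81384985e-04, -4.16780484e+01, -2.45808578e+01, -6.89466924e-04,
        1.08820258e-02, -2.73119042e-05]), 'position': array([ 0.18826549, -0.54277164,  0.24913271]), 'ee_rot': array([-9.19131961e-04,  9.86101538e-01,  1.66141228e-01, -6.27272390e-05]), 'contact_force': array([-0.21886012, -0.63205033,  0.60992597]), 'moment': array([-0.01432819, -0.038082  , -0.02215866]), 'gripper_force': 0.0, 'width': 0.08573861048456273}
scene [[422.7766092    0.         278.77160657]
 [  0.         422.7766092  208.33371557]
 [  0.           0.           1.        ]] -0.126891022250419 [[ 8.78341516e-01 -3.17885153e-01  3.57022702e-01  2.96116448e-01]
 [-4.78033364e-01 -5.84914715e-01  6.55254820e-01 -6.67502544e-01]
 [ 5.32053518e-04 -7.46206276e-01 -6.65714587e-01  6.55863944e-01]
 [ 0.00000000e+00  0.00000000e+00  0.00000000e+00  1.00000000e+00]]
top [[461.19502739   0.         284.35495644]
 [  0.         461.19502739 207.81689304]
 [  0.           0.           1.        ]] -0.15859797919018873 [[-0.01898222 -0.98416399  0.17624107  0.41329247]
 [-0.99979339  0.01740269 -0.01050378 -0.08709166]
 [ 0.00727038 -0.17640405 -0.98429099  1.01562444]
 [ 0.          0.          0.          1.        ]]
```

View pics/scene0.png

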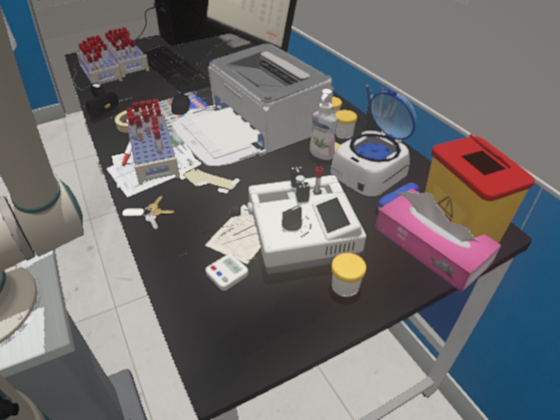

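View pics/top0.png

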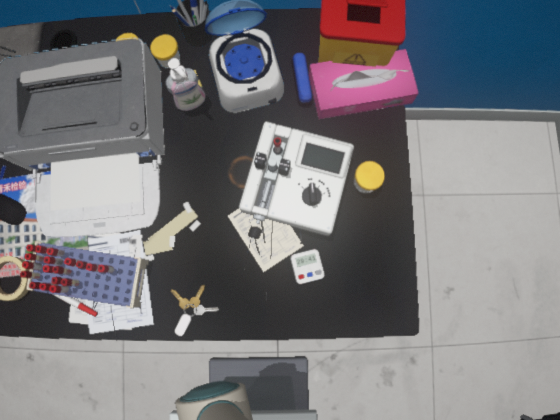

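The top view shows the photometer centred near (297,178), the selector at (311,195), the knob at (255,232), the timer at (308,266) and the cup at (369,177). I'll zoom in on both views.

```bash
cat > h.py <<'E'
import numpy as np,cv2
def ray(d,uv,T=None):
    K=d["camera_matrix"];k=float(d["k1"]);T=d["T"] if T is None else T
    p=cv2.undistortPoints(np.array([[uv]],float),K,np.array([k,0,0,0]))[0,0]
    v=T[:3,:3]@np.array([p[0],p[1],1]);return T[:3,3],v/np.linalg.norm(v)
def atz(r,z): o,v=r;return o+v*(z-o[2])/v[2]
def tri(rs):
    A=np.zeros((3,3));b=np.zeros(3)
    for o,v in rs:
        P=np.eye(3)-np.outer(v,v);A+=P;b+=P@o
    x=np.linalg.solve(A,b);return x,[float(np.linalg.norm((np.eye(3)-np.outer(v,v))@(x-o))) for o,v in rs]
def proj(d,X,T=None):
    T=d["T"] if T is None else T
    Ti=np.linalg.inv(T);r,_=cv2.Rodrigues(Ti[:3,:3])
    return cv2.projectPoints(np.atleast_2d(X).astype(float),r,Ti[:3,3],d["camera_matrix"],np.array([float(d["k1"]),0,0,0]))[0][:,0]
E
python3 - <<'E'
import cv2
a=cv2.imread("pics/top0.png")[110:260,230:390];b=cv2.imread("pics/scene0.png")[155:305,225:385]
im=[cv2.resize(x,None,fx=5,fy=5,interpolation=cv2.INTER_CUBIC)[:600] for x in(a,b)]
# crop to fit 800x600
cv2.imwrite("pics/topz.png",im[0][:600]);cv2.imwrite("pics/scz.png",cv2.resize(b,(640,600),interpolation=cv2.INTER_CUBIC))
print(im[0].shape)
E
```

```text
(600, 800, 3)
```

View pics/topz.png

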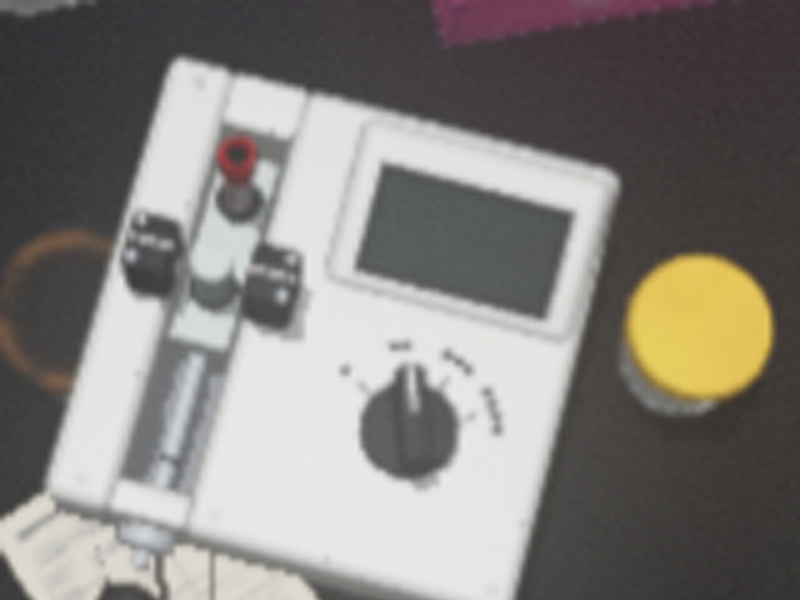

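View pics/scz.png

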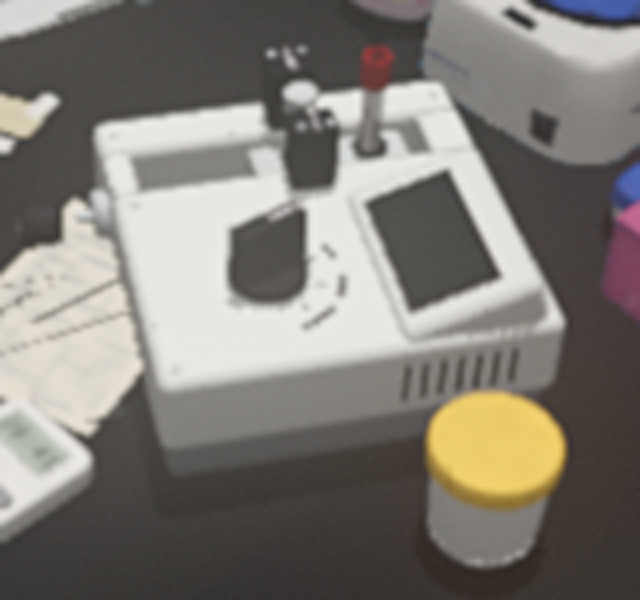

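The selector pointer is at two dots, at (415,365) from the hub (408,430) in the top crop. The deck corners are visible in both views. I'll triangulate them and fit the pose.

```bash
cat > fit.py <<'E'
from h import *
from scipy.optimize import least_squares
t=np.load("pics/top0.npz");s=np.load("pics/scene0.npz")
ut=lambda c:((np.array(c)+.5)/5-.5+[230,110]); us=lambda c:((np.array(c)+.5)/4-.5+[225,155])
P={"FL":((48,497),(97,127)),"BL":((175,57),(443,85)),"BR":((620,177),(563,320)),"FR":((507,612),(160,384)),
   "cap":((238,152),(377,52)),"pointerTip":((412,366),(296,207)),"postR":((277,262),(311,118))}
for k,(a,b) in P.items():
    x,e=tri([ray(t,ut(a)),ray(s,us(b))]);print(k,x.round(4),np.round(e,4))
L={"FL":(-.1,.1),"BL":(.1,.1),"BR":(.1,-.1),"FR":(-.1,-.1)}
def w(p,l):
    c,n=np.cos(p[2]),np.sin(p[2]);return np.array([p[0]+c*l[0]-n*l[1],p[1]+n*l[0]+c*l[1],l[2]])
def f(p):
    r=[]
    for k,l in L.items():
        a,b=P[k]
        for d,u in((t,ut(a)),(s,us(b))): r.append(proj(d,w(p,(*l,.08)))[0]-u)
    r.append((proj(t,w(p,(.045,.055,.136)))[0]-ut(P["cap"][0])));r.append((proj(s,w(p,(.045,.055,.136)))[0]-us(P["cap"][1])))
    return np.ravel(r)
o=least_squares(f,[.45,-.1,-.25],loss="soft_l1");print(o.x,f(o.x).round(1))
for n,l in dict(sel=(-.035,-.04,.112),knob=(-.135,.055,.052),bush=(-.108,.055,.052)).items():
    print(n,w(o.x,l).round(4),proj(t,w(o.x,l))[0].round(1),proj(s,w(o.x,l))[0].round(1))
E
python3 fit.py
```

```text
FL [ 0.5817 -0.0041  0.078 ] [0.0014 0.0014]
BL [ 0.7738 -0.0583  0.0734] [0.0005 0.0005]
BR [ 0.7143 -0.2472  0.0804] [0.0004 0.0004]
FR [ 0.5275 -0.1912  0.08  ] [0.0014 0.0014]
cap [ 0.7083 -0.0848  0.1366] [0.0001 0.0001]
pointerTip [ 0.6221 -0.1523  0.1188] [0.0017 0.0017]
postR [ 0.6641 -0.0987  0.1205] [0.0031 0.0031]
[ 0.64905568 -0.1250301  -0.28787245] [-1.5 -0.7 -1.4 -1.4 -0.4 -1.1 -0.3 -2.4  1.  -1.1  1.4  0.5  0.5  2.
 -0.3  0.8  0.1  0.4 -0.1  0.4]
sel [ 0.6041 -0.1534  0.112 ] [312.4 193.1] [291.6 212.1]
knob [ 0.5352 -0.034   0.052 ] [254.7 232. ] [235.2 210.2]
bush [ 0.5611 -0.0416  0.052 ] [258.2 219.8] [247.7 208.5]
```

Careful with the scale: shifts go in shares of 0.3 m and turns go in shares of 2 pi rad. That gives: 0.034 m / 0.3 = 0.1133, -0.0155 m / 0.3 = -0.0517.

```bash
python3 steer.py '{"tx": [0.1133, 0.1133, 0.1133, 0.1133, 0.1133], "ty": [-0.0517, -0.0517, -0.0517, -0.0517, -0.0517], "tz": [0, 0, 0, 0, 0], "rz": [0, 0, 0, 0, 0]}' 0.05 40; python3 steer.py '{"tx": [0.1133, 0.1133, 0.1133, 0.1133, 0.1133], "ty": [-0.0517, -0.0517, -0.0517, -0.0517, -0.0517], "tz": [0, 0, 0, 0, 0], "rz": [0, 0, 0, 0, 0]}'; python3 steer.py '{"tx": [0, 0, 0, 0], "ty": [0, 0, 0, 0], "tz": [0, 0, 0, 0], "rz": [0.0143, 0.0143, 0.0143, 0]}'
cat > look.py <<'E'
import sys;from h import *;from rig import manip, monitor, ticket, get_image
from scipy.spatial.transform import Rotation as R
def TT(s):
    T=np.eye(4);q=s["ee_rot"];T[:3,:3]=R.from_quat([q[1],q[2],q[3],q[0]]).as_matrix();T[:3,3]=s["position"];return T
def snap(n):
    s=monitor.get_state();d=get_image("wrist");d["T"]=TT(s)@d["hand_eye"]
    cv2.imwrite(f"pics/{n}.png",d["img"][:,:,::-1]);np.savez(f"pics/{n}.npz",**d);return s,d
if __name__=="__main__":
    s,d=snap(sys.argv[1]);print(s["clock"],s["position"],s["ee_rot"],s["qpos"]);print(d["hand_eye"].round(3))
    for l in sys.argv[2:]: print(l,proj(d,np.array([float(v) for v in l.split(",")])).round(1))
E
python3 look.py w1 0.604,-0.153,0.12 0.535,-0.034,0.052
```

```text
clock: 0.52
position: [0.3244, -0.4129, 0.2496]
ee_rot: [-0.0, 0.986, 0.166, -0.0]
contact_force: [-0.1, 0.2, 1.0]
width: 0.0502
gripper_force: 0.0
clock: 0.93
position: [0.4597, -0.2838, 0.2497]
ee_rot: [-0.0, 0.986, 0.166, -0.0]
contact_force: [-0.5, 0.6, 0.2]
width: 0.0501
gripper_force: 0.0
clock: 1.27
position: [0.4589, -0.2849, 0.2495]
ee_rot: [-0.0, 0.999, 0.032, -0.0]
contact_force: [-1.2, 0.3, -0.0]
width: 0.0504
gripper_force: 0.0
1.2667 [ 0.4589043  -0.28485761  0.24952406] [-2.91575070e-04  9.99498159e-01  3.16728706e-02 -4.17221600e-04] [-6.84300895e-01  2.24202450e-01  1.57812126e+00 -1.10661026e-04
  1.34028124e+00  8.23164425e-01]
[[-0.    -0.947 -0.32   0.083]
 [ 1.    -0.    -0.    -0.   ]
 [-0.    -0.32   0.947 -0.125]
 [ 0.     0.     0.     1.   ]]
0.604,-0.153,0.12 [[121.1  16.4]]
0.535,-0.034,0.052 [[ 49.  105.2]]
```

Scaled: 0.031 m / 0.3 = 0.1033, -0.024 m / 0.3 = -0.08.

```bash
python3 steer.py '{"tx": [0.1033, 0.1033, 0.1033, 0.1033, 0.1033], "ty": [-0.08, -0.08, -0.08, -0.08, -0.08], "tz": [0, 0, 0, 0, 0], "rz": [0, 0, 0, 0, 0]}'; python3 look.py w2 0.604,-0.153,0.12 0.535,-0.034,0.052
```

```text
clock: 1.73
position: [0.6067, -0.1549, 0.2498]
ee_rot: [0.0, 0.999, 0.033, -0.0]
contact_force: [1.0, -1.3, -0.4]
width: 0.0496
gripper_force: 0.0
1.7333 [ 0.60674816 -0.15488853  0.24983972] [ 8.98733052e-06  9.99467556e-01  3.26280083e-02 -1.34775656e-04] [-3.60926204e-01  3.53511619e-01  1.39012536e+00 -1.21777061e-04
  1.39819773e+00  1.14462345e+00]
[[-0.    -0.947 -0.32   0.083]
 [ 1.    -0.    -0.    -0.   ]
 [-0.    -0.32   0.947 -0.125]
 [ 0.     0.     0.     1.   ]]
0.604,-0.153,0.12 [[280.1 210.9]]
0.535,-0.034,0.052 [[176.6 241.5]]
```

View pics/w2.png

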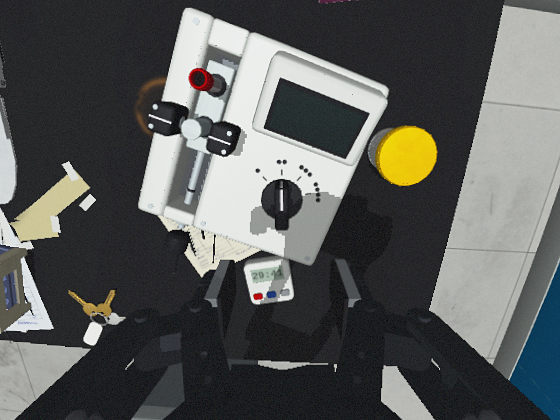

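The wrist view shows the bar spanning about (282,183)-(282,229) and the knob at about (178,240). Both are within a few px of the prediction. I'll zoom in to refine.

Run:
```python
import cv2
a=cv2.imread("pics/w2.png")[140:265,150:320]
cv2.imwrite("pics/w2z.png",cv2.resize(a,None,fx=4.7,fy=4.7,interpolation=cv2.INTER_CUBIC))
```

```text
(no output)
```

View pics/w2z.png

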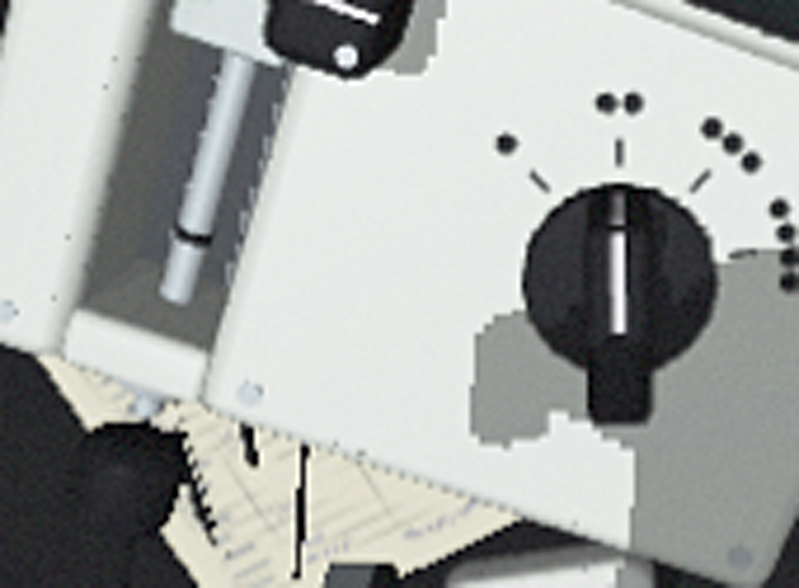

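The selector skirt centre is at crop (620,283), with the bar vertical in the image at u=620 and its rear end at v≈423. The knob centre is at about (135,475).

Run:
```python
from h import *
d=np.load("pics/w2.npz");t=np.load("pics/top0.npz");s=np.load("pics/scene0.npz")
u=lambda c:(np.array(c)+.5)/4.7-.5+[150,140]
ut=lambda c:((np.array(c)+.5)/5-.5+[230,110]); us=lambda c:((np.array(c)+.5)/4-.5+[225,155])
print("skirt",atz(ray(d,u((620,283))),.09),atz(ray(t,ut((408,433))),.09))
print("barend",atz(ray(d,u((620,421))),.12),"white tip/top line",atz(ray(d,u((618,333))),.12))
print("knob",tri([ray(d,u((135,475))),ray(t,(254.6,232.5))]),atz(ray(d,u((135,475))),.052))
W=[((42,356),(48,497)),((238,398),None)]
a=tri([ray(d,u((250,392))),ray(t,ut((214,516)))]);print("screw FL-ish",a)
print("skirt tri",tri([ray(d,u((620,283))),ray(t,ut((408,433)))]))
```

```text
skirt [ 0.6055721  -0.15411398  0.09      ] [ 0.60225136 -0.15246723  0.09      ]
barend [ 0.58650227 -0.15540843  0.12      ] white tip/top line [ 0.60451437 -0.15386833  0.12      ]
knob (array([ 0.53444507, -0.03409132,  0.04778848]), [0.0006065866402488521, 0.0006065866402488526]) [ 0.5362144  -0.03613327  0.052     ]
screw FL-ish (array([ 0.57110283, -0.07239125,  0.07811476]), [0.00014193989365899592, 0.00014193989365883313])
skirt tri (array([ 0.60360177, -0.15359377,  0.08308048]), [0.0006400667277131778, 0.0006400667277131987])
```

Scaled: 0.034 m / 0.3 = 0.1133, -0.001 m / 0.3 = -0.0033.

```bash
python3 steer.py '{"tx": [-0.0033, -0.0033, 0, 0, 0], "ty": [0, 0, 0, 0, 0], "tz": [0.1133, 0.1133, 0.1133, 0.1133, 0], "rz": [0, 0, 0, 0, 0]}'; python3 steer.py '{"tx": [0, 0, 0, 0], "ty": [0, 0, 0, 0], "tz": [0, 0, 0, 0], "rz": [0, 0, 0, 0]}' 0.008 40
```

```text
clock: 2.2
position: [0.5987, -0.1545, 0.107]
ee_rot: [-0.003, 0.999, 0.033, -0.007]
contact_force: [-0.8, 1.0, -1.0]
width: 0.0501
gripper_force: 0.0
clock: 2.53
position: [0.6054, -0.1543, 0.1167]
ee_rot: [-0.001, 1.0, 0.031, 0.002]
contact_force: [1.6, 5.7, 0.9]
width: 0.0118
gripper_force: 40.7
```

Scaled: 0.1 rad / 6.2832 = 0.0159.

```bash
python3 steer.py '{"tx": [0, 0, 0, 0, 0], "ty": [0, 0, 0, 0, 0], "tz": [0, 0, 0, 0, 0], "rz": [0.0159, 0.0159, 0.0159, 0.0159, 0.0159]}'; python3 steer.py '{"tx": [0, 0, 0, 0, 0], "ty": [0, 0, 0, 0, 0], "tz": [0, 0, 0, 0, 0], "rz": [0.0159, 0.0159, 0.0032, 0, 0]}'
```

```text
clock: 2.95
position: [0.6052, -0.1547, 0.1168]
ee_rot: [-0.001, 0.976, -0.219, 0.002]
contact_force: [1.2, 5.2, -0.5]
width: 0.0123
gripper_force: 40.7
clock: 3.37
position: [0.6051, -0.1549, 0.1167]
ee_rot: [-0.001, 0.947, -0.321, 0.002]
contact_force: [0.2, 6.2, 3.9]
width: 0.0121
gripper_force: 41.4
```

Scaled: -0.03 m / 0.3 = -0.1.

```bash
python3 steer.py '{"tx": [0, 0, 0, 0], "ty": [0, 0, 0, 0], "tz": [0, 0, 0, 0], "rz": [0, 0, 0, 0]}' 0.045; python3 steer.py '{"tx": [0, 0, 0, 0, 0], "ty": [0, 0, 0, 0, 0], "tz": [-0.1, -0.1, -0.1, -0.1, 0], "rz": [0, 0, 0, 0, 0]}';python3 steer.py '{"tx": [0, 0, 0], "ty": [0, 0, 0], "tz": [0, 0, 0], "rz": [0, 0, 0]}'; python3 look.py w3
python3 - <<'E'
import cv2
a=cv2.imread("pics/w3.png")[100:300,130:396]
cv2.imwrite("pics/w3z.png",cv2.resize(a,None,fx=3,fy=3,interpolation=cv2.INTER_CUBIC))
E
```

```text
clock: 3.7
position: [0.6041, -0.1566, 0.1144]
ee_rot: [0.0, 0.947, -0.322, 0.001]
contact_force: [-0.7, 0.0, -0.5]
width: 0.0451
gripper_force: 0.0
clock: 4.12
position: [0.6071, -0.1575, 0.241]
ee_rot: [0.001, 0.947, -0.322, 0.006]
contact_force: [1.7, 0.4, 0.9]
width: 0.0449
gripper_force: 0.0
clock: 4.37
position: [0.603, -0.1558, 0.2323]
ee_rot: [0.0, 0.947, -0.322, -0.002]
contact_force: [-0.3, -0.2, 0.2]
width: 0.0447
gripper_force: 0.0
4.3667 [ 0.60297239 -0.15578837  0.23233037] [ 6.44910348e-05  9.46658138e-01 -3.22235932e-01 -1.53959679e-03] [-3.64372827e-01  3.58965936e-01  1.42528659e+00 -2.46016025e-04
  1.36041262e+00  1.86265697e+00]
[[-0.    -0.947 -0.32   0.083]
 [ 1.    -0.    -0.    -0.001]
 [ 0.    -0.32   0.947 -0.125]
 [ 0.     0.     0.     1.   ]]
```

View pics/w3z.png

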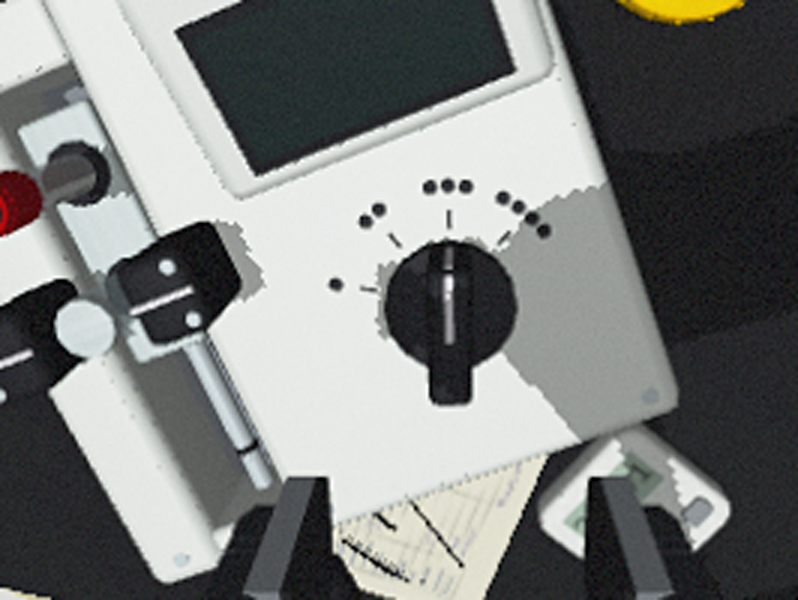

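The selector is at three dots and released: the bar points at the three-dot tick at (449,186). Next I turn to the slide axis and go above the knob.

Scaled: -0.092 rad / 6.2832 = -0.0146.

```bash
python3 steer.py '{"tx": [0, 0, 0, 0, 0], "ty": [0, 0, 0, 0, 0], "tz": [0, 0, 0, 0, 0], "rz": [-0.0146, -0.0146, -0.0146, -0.0146, 0]}' 0.055; python3 steer.py '{"tx": [-0.0833, -0.0833, -0.0833, -0.08, 0], "ty": [-0.08, -0.08, -0.08, -0.0833, 0], "tz": [0, 0, 0, 0, 0], "rz": [0, 0, 0, 0, 0]}'; python3 steer.py '{"tx": [0, 0, 0], "ty": [0, 0, 0], "tz": [0, 0, 0], "rz": [0, 0, 0]}';python3 look.py w4 0.5355,-0.035,0.052 0.562,-0.0425,0.052
python3 - <<'E'
import cv2
a=cv2.imread("pics/w4.png")[120:320,150:416]
cv2.imwrite("pics/w4z.png",cv2.resize(a,None,fx=3,fy=3,interpolation=cv2.INTER_CUBIC))
E
```

```text
clock: 4.83
position: [0.6033, -0.1558, 0.2324]
ee_rot: [-0.0, 0.99, -0.143, -0.001]
contact_force: [1.3, -0.5, -0.3]
width: 0.055
gripper_force: 0.0
clock: 5.25
position: [0.5322, -0.0297, 0.2332]
ee_rot: [-0.002, 0.99, -0.143, -0.003]
contact_force: [-0.2, 0.2, -0.3]
width: 0.055
gripper_force: 0.0
clock: 5.5
position: [0.5372, -0.0357, 0.2337]
ee_rot: [0.0, 0.99, -0.144, 0.0]
contact_force: [-0.1, 0.1, -0.3]
width: 0.0545
gripper_force: 0.0
5.5 [ 0.53717385 -0.0356702   0.23365072] [ 3.03841719e-04  9.89530004e-01 -1.44326979e-01  5.14009624e-05] [-1.95186868e-01  2.30778908e-01  1.60956254e+00 -6.24303320e-04
  1.30111800e+00  1.66544135e+00]
[[-0.    -0.947 -0.32   0.083]
 [ 1.    -0.    -0.    -0.   ]
 [ 0.    -0.32   0.947 -0.125]
 [ 0.     0.     0.     1.   ]]
0.5355,-0.035,0.052 [[282.4 194.6]]
0.562,-0.0425,0.052 [[282.  168.8]]
```

View pics/w4z.png

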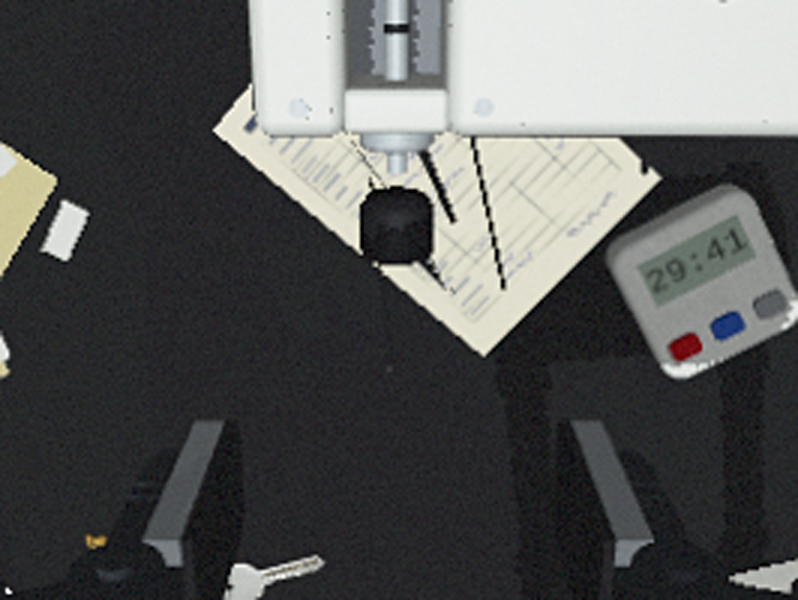

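The knob centre is at crop (397,225), i.e. pixel (282.3,195), against a prediction of (282.4,194.6). The yaw is square. I'll descend and grip.

Scaled: 0.032 m / 0.3 = 0.1067, 0.03 m / 0.3 = 0.1.

```bash
python3 steer.py '{"tx": [-0.0067, 0, 0, 0, 0], "ty": [0, 0, 0, 0, 0], "tz": [0.1067, 0.1067, 0.1067, 0.1, 0.0667], "rz": [0, 0, 0, 0, 0]}'; python3 steer.py '{"tx": [0, 0, 0, 0], "ty": [0, 0, 0, 0], "tz": [0.0667, 0.0533, 0, 0], "rz": [0, 0, 0, 0]}'; python3 steer.py '{"tx": [0, 0, 0, 0, 0], "ty": [0, 0, 0, 0, 0], "tz": [0, 0, 0, 0, 0], "rz": [0, 0, 0, 0, 0]}' 0.015 70
python3 - <<'E'
from rig import manip, monitor, ticket, get_image
print(monitor.get_state()["position"])
E
```

```text
clock: 5.97
position: [0.5336, -0.0351, 0.085]
ee_rot: [0.0, 0.989, -0.145, -0.002]
contact_force: [-0.1, 0.3, -0.9]
width: 0.0551
gripper_force: 0.0
clock: 6.3
position: [0.5345, -0.035, 0.0511]
ee_rot: [0.0, 0.99, -0.144, -0.001]
contact_force: [0.0, 0.1, 0.2]
width: 0.055
gripper_force: 0.0
clock: 6.72
position: [0.5357, -0.0348, 0.0535]
ee_rot: [0.0, 0.99, -0.143, 0.002]
contact_force: [-0.9, -1.5, 6.1]
width: 0.0244
gripper_force: 69.0
[ 0.53573631 -0.03482124  0.05346994]
```

Scaled: -0.008 m / 0.3 = -0.0267, -0.006 m / 0.3 = -0.02.

```bash
python3 steer.py '{"tx": [-0.0267, -0.0267, -0.0267, -0.0267, -0.02], "ty": [0, 0, 0, 0, 0], "tz": [0, 0, 0, 0, 0], "rz": [0, 0, 0, 0, 0]}'; python3 steer.py '{"tx": [0, 0, 0, 0], "ty": [0, 0, 0, 0], "tz": [0, 0, 0, 0], "rz": [0, 0, 0, 0]}'; python3 look.py w5 0.562,-0.0425,0.052
python3 - <<'E'
import cv2,numpy as np
from rig import manip, monitor, ticket, get_image
p=monitor.get_state();print(np.dot(p["position"][:2]-[.5357,-.0348],[-.959,.284]))
d=get_image("scene");np.savez("pics/s5.npz",**d)
a=cv2.imread("pics/w5.png")[60:260,220:353];b=d["img"][175:245,205:275,::-1]
cv2.imwrite("pics/w5z.png",np.hstack([cv2.resize(a,(399,600),interpolation=cv2.INTER_CUBIC),cv2.resize(b,(400,400),interpolation=cv2.INTER_CUBIC)[:600].repeat(1,0) if 0 else cv2.copyMakeBorder(cv2.resize(b,(400,400),interpolation=cv2.INTER_CUBIC),0,200,0,0,0)]))
E
```

```text
clock: 7.13
position: [0.5022, -0.0249, 0.0536]
ee_rot: [0.001, 0.99, -0.143, 0.005]
contact_force: [6.7, -5.4, -0.8]
width: 0.0242
gripper_force: 69.3
clock: 7.47
position: [0.5025, -0.0251, 0.0535]
ee_rot: [0.001, 0.99, -0.143, 0.005]
contact_force: [5.4, -4.7, 1.0]
width: 0.0244
gripper_force: 69.5
7.4667 [ 0.5025466  -0.02506061  0.05352829] [ 9.73144363e-04  9.89668836e-01 -1.43276412e-01  5.14954079e-03] [-0.1871531   0.36081634  1.94296986 -0.00203452  0.82743363  1.67255872]
[[-0.    -0.947 -0.32   0.083]
 [ 1.    -0.    -0.    -0.   ]
 [ 0.    -0.32   0.947 -0.125]
 [ 0.     0.     0.     1.   ]]
0.562,-0.0425,0.052 [[282.8 162.7]]
0.0345210533459975
```

View pics/w5z.png

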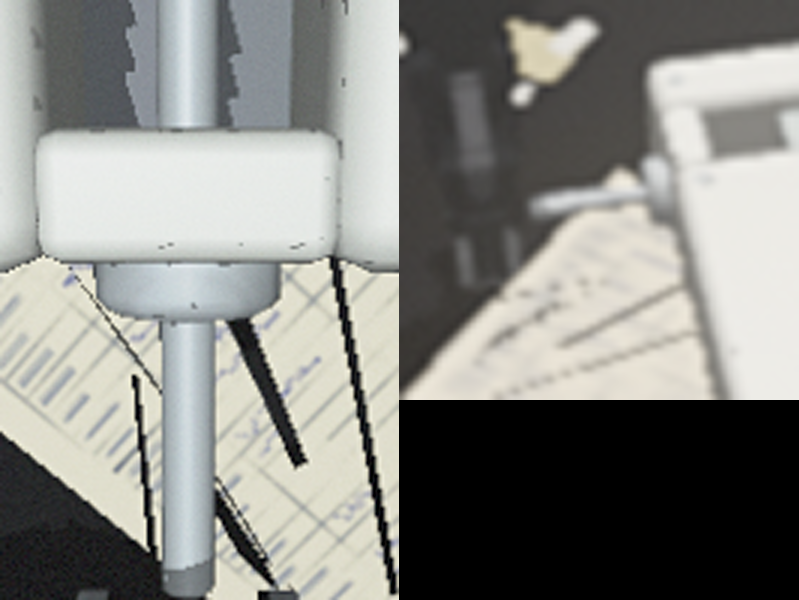

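The slide is about 34.5 mm out. The bush face is at crop v≈320 and no ring is visible yet. I'll pull in small steps and track the ring numerically along the rod (u≈283).

```bash
cat > ring.py <<'E'
import sys;from look import *
s,d=snap(sys.argv[1]);print(np.dot(s["position"][:2]-[.5357,-.0348],[-.959,.284]),s["position"],np.abs(s["qd"]).max())
g=d["img"].mean(2)[150:190,280:286].mean(1);print(dict(zip(range(150,190),g.round().astype(int))))
F=np.array([.562,-.0425,.052+.004]);n=np.array([-.959,.284,0])
for k in(-.0,.0015,.003): print(k,proj(d,F+n*k)[0].round(1))
E
python3 steer.py '{"tx": [-0.0067, -0.0067, 0, 0, 0], "ty": [0, 0, 0, 0, 0], "tz": [0, 0, 0, 0, 0], "rz": [0, 0, 0, 0, 0]}'; python3 ring.py w6; python3 steer.py '{"tx": [-0.0033, -0.0033, 0, 0, 0], "ty": [0, 0, 0, 0, 0], "tz": [0, 0, 0, 0, 0], "rz": [0, 0, 0, 0, 0]}'; python3 ring.py w7
```

```text
clock: 7.98
position: [0.499, -0.024, 0.0535]
ee_rot: [0.001, 0.99, -0.143, 0.005]
contact_force: [6.0, -5.9, 0.4]
width: 0.024
gripper_force: 69.4
0.03827092391692509 [ 0.49899353 -0.02399219  0.05354323] 0.0015290704981225413
{150: np.int64(212), 151: np.int64(192), 152: np.int64(175), 153: np.int64(179), 154: np.int64(174), 155: np.int64(160), 156: np.int64(142), 157: np.int64(138), 158: np.int64(183), 159: np.int64(214), 160: np.int64(211), 161: np.int64(210), 162: np.int64(210), 163: np.int64(211), 164: np.int64(210), 165: np.int64(210), 166: np.int64(209), 167: np.int64(211), 168: np.int64(210), 169: np.int64(210), 170: np.int64(209), 171: np.int64(208), 172: np.int64(204), 173: np.int64(211), 174: np.int64(209), 175: np.int64(210), 176: np.int64(209), 177: np.int64(209), 178: np.int64(209), 179: np.int64(210), 180: np.int64(209), 181: np.int64(209), 182: np.int64(209), 183: np.int64(209), 184: np.int64(208), 185: np.int64(209), 186: np.int64(209), 187: np.int64(208), 188: np.int64(209), 189: np.int64(209)}
-0.0 [282.9 155.2]
0.0015 [282.9 158.9]
0.003 [282.9 162.5]
clock: 8.45
[... 379 characters left out ...]
 158: np.int64(212), 159: np.int64(210), 160: np.int64(211), 161: np.int64(211), 162: np.int64(210), 163: np.int64(210), 164: np.int64(210), 165: np.int64(210), 166: np.int64(210), 167: np.int64(210), 168: np.int64(211), 169: np.int64(210), 170: np.int64(210), 171: np.int64(210), 172: np.int64(209), 173: np.int64(210), 174: np.int64(208), 175: np.int64(210), 176: np.int64(209), 177: np.int64(209), 178: np.int64(209), 179: np.int64(208), 180: np.int64(208), 181: np.int64(209), 182: np.int64(209), 183: np.int64(209), 184: np.int64(208), 185: np.int64(208), 186: np.int64(208), 187: np.int64(207), 188: np.int64(208), 189: np.int64(208)}
-0.0 [282.8 150.8]
0.0015 [282.8 154.5]
0.003 [282.8 158.2]
```

```bash
python3 steer.py '{"tx": [0, 0, 0, 0, 0], "ty": [0, 0, 0, 0, 0], "tz": [0, 0, 0, 0, 0], "rz": [0, 0, 0, 0, 0]}'
python3 - <<'E'
import cv2,numpy as np
from rig import manip, monitor, ticket, get_image
w=get_image("wrist")["img"][10:210,182:382,::-1]
t=get_image("top")["img"][115:255,230:370,::-1]
cv2.imwrite("pics/fin.png",np.hstack([cv2.resize(x,(400,400),interpolation=cv2.INTER_CUBIC) for x in(w,t)]))
E
```

```text
clock: 8.92
position: [0.4973, -0.0235, 0.0535]
ee_rot: [0.001, 0.99, -0.143, 0.006]
contact_force: [5.3, -5.8, -0.0]
width: 0.0246
gripper_force: 69.4
```

View pics/fin.png

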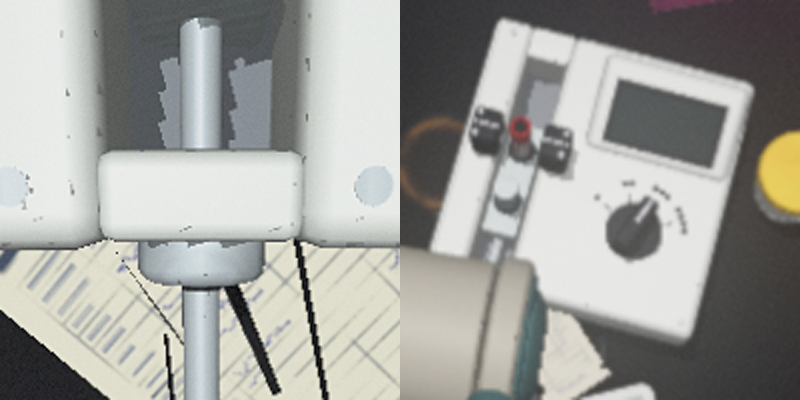

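The black ring is just showing at the bush face at (200,287). The red-capped tube stands between the posts at (520,130), and the pointer is at three dots. I'm handing in.

```bash
python3 -c "
from rig import manip, monitor, ticket, get_image
print(ticket.sign_off())"
```

```text
the job is handed in; nothing more can be done
None
```

I set the selector to three dots and let go of it, pulled the slide about 40 mm out to the mark, and handed in with the gripper still holding the knob; no pass/fail result came back.

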